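Load a bottle crate into the filling stand

ROBOT

A 6-joint arm with a two-finger parallel gripper is mounted at the origin on the work surface. World frame = base frame: x ahead of the robot, y to its left, z up, the work surface at z = 0. Lengths are in m, angles in rad, forces in N, time in s.
With the tool pointing down it reaches from about 0.25 to 0.775 m from the base axis. Payload 4 kg.
Tool frame: the origin (TCP) lies on the centre line of the jaws, within the pads' length; the fingertips stand 8 mm ahead of it and the grasp point (between the pads) lies 11 mm behind it; z points along the fingers, y is the direction in which the jaws open and shut (so a half turn about z gives the same grasp; the last joint's range is limited). The gripper opens to 94 mm and grips with 3 to 60 N. Pads are 16 mm wide; open, the fingers measure 119 mm over their backs; the gripper's body (75 mm by 177 mm) begins 78 mm behind the grasp point.
Start: joints at [-1.259, 0.087, 1.371, -0, 1.684, -0.103], TCP at [0.222, -0.503, 0.214] pointing down, gripper open.
Joint ranges: [-3.1, 3.1], [-0.76, 2.03], [0.27, 2.55], [-1.08, 4.22], [0.17, 2.65], [-2.57, 2.57]. Speed limits (rad/s): [2.79, 2.79, 3.14, 3.14, 3.14, 3.14].

INTERFACE

Orientations are given as [roll, pitch, yaw] about the fixed x, y, z axes, in that order (R = Rz(yaw) Ry(pitch) Rx(roll)).
In Python, from bench import robot gives the robot as it stands.
- The arm moves only by the shell command python3 -m crank 'ROWS' [OPENING]. ROWS is JSON, a list of rows, each a list of 4 numbers: the shift along the tool's x, y, z scaled (see below), then the turn about the tool's z scaled (see below). A call has exactly 10 rows; each row shifts and turns the commanded pose from where the row before left it, along the tool's axes as they then stand; what a row does not reach is not made up. The controller multiplies each number of a shift by 0.2 m and each number of a turn by pi/2 rad. A row lasts 1/8 s, in which the tool goes at most 62.5 mm and 10.7 degrees, less where a joint would pass 70% of its speed; a pose out of reach is approached as far as the arm can. A call with a number of a shift or a turn outside -1 to 1 is refused whole. A call with a gripper value outside its range is refused whole. OPENING is the gripper command: -1 is fully open, 1 is shut, values between are in proportion, set as the call begins (- or left out, the last holds). The fingers move at their own pace and stop on an object; the grip force is fixed at half the most. Time passes only in rows, so rows that do not move let the fingers close, or fill a call up. It gives the time, the measured TCP pose, the force and the opening at its end, in the units of the state.
- robot.get_obs(): the state, without advancing time (a new reading comes with each control period).
- robot.snapshot(name): name is "side" or "top"; returns (picture, depth): 400x640x3 uint8, red, green, blue; 400x640 float32, m along the optical axis (not along the pixel's ray), 0 where there is no reading.
- robot.camera_params(name): a dict with "fx", "fy", "cx", "cy" (pixels), "world_from_camera" (4x4, takes a point from camera to world coordinates). Camera axes: x right, y down, z forward; pixel columns grow to the right and rows downward; lengths in m; the calibration is good to about 2 mm. A picture is of the moment at which its call begins. camera_params takes no time and is no camera call.
- robot.close_job(): hands the job in, once; it reports no verdict.
The state is a dict: "time": time; "joint_positions": joint angles; "qvel": joint speeds; "joint_torque": joint torques, N m; "tool_pos": TCP position; "ee_rot": TCP orientation; "wrist_force": force on the tool from outside, world axes, zero at the start; "wrist_torque": the same for the moment, N m; "width": finger opening in m.
Only numpy, scipy, OpenCV 4.12 (cv2) and the standard library are available. Lean on these libraries where they do the work, as an engineer would, in place of code of your own. Each camera call takes 0.05 s, during which the arm holds its last target.

TASK

Load the crate of empty bottles into the filling stand: slide it (do not lift or carry it) up the stand's short ramp until its rear edge drops behind the lip and it sits flat in the drip tray. Then draw it back until it bears firmly on the lip with about 14 N, so that it is located there, and let go. Do not ram the lip or the end stop, keep the bottles in their cells, and leave the other things on the bench alone.

Things in the scene. Friction and masses are not known exactly. Their poses are not given: they have to be found in the camera images.
- stand: Bench filling stand of folded sheet steel, fixed to the bench; its place and heading vary. Origin on the bench top under the tray-side face of the lip, mid-width; +x = push direction, y across, z up. Side walls keep a channel 122 mm wide and rise 18 mm above the ramp, to z = 52 mm beside the tray. Past the end stop, at x = 203, y = 35 mm, stands a post 230 mm high, its nozzle arm parked to x = 305.
- ramp_foot (a point): Mid-width at the foot of the ramp, bench level, 146 mm before the lip's tray-side face; axes as the stand. The ramp rises from here to z = 36 mm over 140 mm (14.4 deg). Flared guide plates 22 mm high reach 46 mm before it, where the mouth is about 155 mm wide.
- lip: The lip stop, a steel bar 6 mm thick across the top of the ramp, rounded top at z = 36 mm, 9 mm above the floor of the tray behind it. Part of the stand, with the origin and axes of stand: it fills x = -6 to 0 mm. Pulled by the handle, the crate bears on it with the pull less the 2 to 6 N that sliding takes; the thin bar is not made for more than about 20 N.
- tray_floor (a point): Middle of the recessed drip tray's floor, 27 mm above the bench; axes as the stand. The tray runs from the lip to the end stop, 170 x 122 mm.
- end_stop: Upright steel plate closing the far end of the tray, 58 mm high. Part of the stand, with the origin and axes of stand; near face at x = 170 mm. A crate drawn back on the lip leaves 10 mm to it.
- crate: Grey plastic crate, 160 x 114 x 55 mm, six bottles in 3 x 2 cells. Origin: centre of the underside; +x = leading end, the loop handle is at -x. It starts on the bench 25 to 65 mm short of the guide mouth, up to 22 mm off the centre line and 0.2 rad askew. With bottles 0.45 to 0.8 kg; weight and friction unknown: 2 to 6 N slide it on the level, up to 9 N on the ramp.
- handle (a point): Middle of the crate's loop handle: a straight round bar 12 mm thick, 80 mm long, along crate y, 40 mm behind the rear wall (34 mm clear gap), 70 mm above the underside; axes as the crate. Pinch or straddle it from above, fingers before and behind. Bottle tops are 100 mm above the underside. When the crate's middle passes the lip it tips nose-down by 20 deg and the handle jumps up 40 mm.
- heel (a point): Middle of the crate's rear lower edge, 80 mm behind the crate's origin, at the underside; axes as the crate. Seated against the lip it lies at x = 0, z = 27 mm in the stand's frame. It drops 9 mm as it passes the lip; while the handle is pushed, friction on the fingers can hold the rear up, and easing the push lets it drop.
- bottle0: Small white empty bottle without cap, 44 mm across, 95 mm tall, standing loose in a cell of the crate. Origin at the centre of its underside.
- bottle1: Small white empty bottle without cap, 44 mm across, 95 mm tall, standing loose in a cell of the crate. Origin at the centre of its underside.
- bottle2: Small white empty bottle without cap, 44 mm across, 95 mm tall, standing loose in a cell of the crate. Origin at the centre of its underside.
- bottle3: Small white empty bottle without cap, 44 mm across, 95 mm tall, standing loose in a cell of the crate. Origin at the centre of its underside.
- bottle4: Small white empty bottle without cap, 44 mm across, 95 mm tall, standing loose in a cell of the crate. Origin at the centre of its underside.
- bottle5: Small white empty bottle without cap, 44 mm across, 95 mm tall, standing loose in a cell of the crate. Origin at the centre of its underside.
- big_bottle: Bystander: white 1 litre bottle with a blue screw cap, 80 mm across, 205 mm tall, standing beside the stand. Origin at the centre of its underside.
- beaker: Bystander: glass beaker, 70 mm across, 90 mm tall. Origin at the centre of its underside.
- cap_tray: Bystander: shallow metal tray of loose blue caps, 130 x 100 x 22 mm. Origin at the centre of its underside.
Not all that is in view belongs to the job. Leave any red look-alike of the crate alone.

How it is judged:
On the way, in this order (a step that is already met when the one before it is completed fails the run):
1. the crate is sliding up the ramp: nose-up by over 0.15 rad and resting on the stand (angle between crate's own z axis and vertical above 0.15 rad and contact force between crate and stand above 0.5 N and z of heel in the frame of stand below 0.03 m), for 0.2 s.
2. the crate's rear edge has dropped behind the lip, the crate is flat in the tray and not yet drawn against the lip (under 4 N on the lip) (x of heel in the frame of stand above -0.0015 m and z of heel in the frame of stand below 0.03 m and angle between crate's own z axis and vertical below 0.035 rad and contact force between crate and lip below 4 N), for 0.2 s.
3. seated in the tray, the crate is drawn back so that it bears on the lip with more than 9 N (x of heel in the frame of stand above -0.0015 m and z of heel in the frame of stand below 0.03 m and angle between crate's own z axis and vertical below 0.035 rad and contact force between crate and lip above 9 N), for 0.1 s.
At the end, for the whole second after the job is handed in: The crate rests flat in the drip tray (tilt under 0.035 rad, rear edge under z = 30 mm), its rear edge behind the lip and within 3 mm of it, square to the stand within 0.05 rad, at rest (x of heel in the frame of stand between -0.0015 and 0.003 m and z of heel in the frame of stand below 0.03 m and angle between crate's own z axis and vertical below 0.035 rad and angle between the x axis of crate and the x axis of stand, either way round below 0.05 rad and linear speed of crate below 0.01 m/s); the robot touches nothing.
It fails at once if the crate is lifted: its rear lower edge is more than 70 mm above the bench (z of heel in the frame of stand above 0.07 m).
It fails at once if the crate bears on the lip with more than 22 N (contact force between crate and lip above 22 N).
It fails at once if the crate bears on the end stop with more than 25 N (contact force between crate and end_stop above 25 N).
It fails at once if a bottle comes out of its cell (more than 45 mm above the crate's underside) (z of any of bottle0, bottle1, bottle2, bottle3, bottle4, bottle5 in the frame of crate above 0.045 m).
It fails at once if a bystander (big bottle, beaker, tray of caps) is moved by more than 20 mm (distance of any of big_bottle, beaker, cap_tray from where it was at the start of the episode above 0.02 m).
It also fails if it takes over 69 s, if anything falls off the work surface, if the arm or the gripper's body presses on something with over 40 N, if the wrist force passes 120 N, or if a joint passes its speed limit or range.

## Working session

There is one attempt and no reset: what is moved stays moved. The work goes in short steps, Python scripts to look and compute and a shell command to move; the robot and the scene stay as the last step left them, time stands still between calls to the robot, and variables do not carry over. Pictures are saved under pics/ and viewed, and the job is handed in when it is done.

```bash
ls; mkdir -p pics; python3 - <<'E'
from bench import robot
import cv2,numpy as np
o=robot.get_obs();print({k:np.round(v,3) for k,v in o.items()})
for n in("side","top"):
    im,d=robot.snapshot(n);cv2.imwrite(f"pics/{n}0.png",im[...,::-1]);np.save(f"pics/{n}0d.npy",d);np.save(f"pics/{n}0.npy",im)
    p=robot.camera_params(n);print(n,{k:np.round(v,3) for k,v in p.items()})
E
```

```text
pics
{'time': np.float64(0.0), 'joint_positions': array([-1.259,  0.088,  1.372, -0.   ,  1.684, -0.103]), 'qvel': array([ 0.001, -0.002, -0.001, -0.   ,  0.001,  0.   ]), 'joint_torque': array([-1.0000e-03, -3.4019e+01, -3.0243e+01,  7.2000e-02,  3.3000e-02,
       -0.0000e+00]), 'tool_pos': array([ 0.221, -0.503,  0.212]), 'ee_rot': array([-3.139, -0.   ,  0.415]), 'wrist_force': array([-0.721, -0.808, -0.156]), 'wrist_torque': array([ 0.015, -0.015,  0.006]), 'width': np.float64(0.094)}
side {'fx': np.float64(418.142), 'fy': np.float64(418.142), 'cx': np.float64(316.48), 'cy': np.float64(195.314), 'world_from_camera': array([[-0.951, -0.17 ,  0.26 ,  0.305],
       [-0.31 ,  0.526, -0.792,  0.603],
       [-0.002, -0.833, -0.553,  0.532],
       [ 0.   ,  0.   ,  0.   ,  1.   ]])}
top {'fx': np.float64(518.356), 'fy': np.float64(518.356), 'cx': np.float64(305.622), 'cy': np.float64(199.431), 'world_from_camera': array([[ 8.200e-02, -9.700e-01,  2.300e-01,  2.830e-01],
       [-9.970e-01, -8.000e-02,  1.800e-02, -8.000e-02],
       [ 1.000e-03, -2.300e-01, -9.730e-01,  1.205e+00],
       [ 0.000e+00,  0.000e+00,  0.000e+00,  1.000e+00]])}
```

View pics/side0.png

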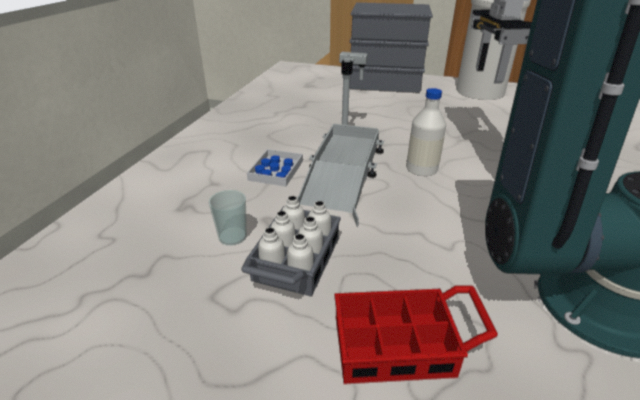

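View pics/top0.png

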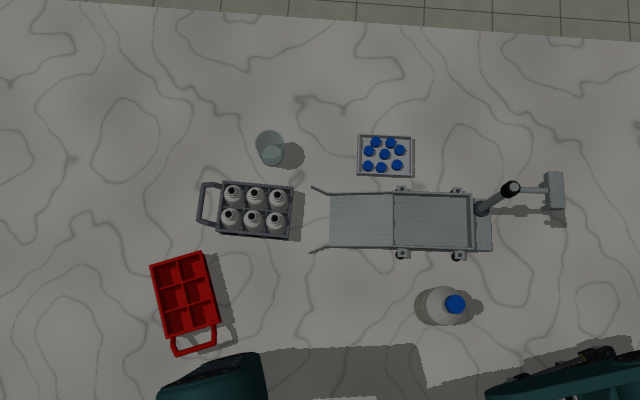

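```bash
cat > h.py <<'E'
from bench import robot
import numpy as np,cv2
def ray(n,u,v,z):
    p=robot.camera_params(n);T=p["world_from_camera"]
    d=T[:3,:3]@np.array([(u-p["cx"])/p["fx"],(v-p["cy"])/p["fy"],1]);c=T[:3,3]
    return c+d*(z-c[2])/d[2]
def proj(n,P):
    p=robot.camera_params(n);T=p["world_from_camera"];q=T[:3,:3].T@(np.array(P)-T[:3,3])
    return np.array([p["cx"]+p["fx"]*q[0]/q[2],p["cy"]+p["fy"]*q[1]/q[2]])
def crop(im,u0,u1,v0,v1,s,name):
    cv2.imwrite(name,cv2.resize(im[v0:v1,u0:u1,::-1],None,fx=s,fy=s,interpolation=cv2.INTER_CUBIC))
def cloud(n,d):
    p=robot.camera_params(n);T=p["world_from_camera"];v,u=np.mgrid[:400,:640]
    P=np.stack([(u-p["cx"])/p["fx"]*d,(v-p["cy"])/p["fy"]*d,d],-1)
    return P@T[:3,:3].T+T[:3,3]
E
python3 - <<'E'
from h import *
im=np.load("pics/top0.npy")
crop(im,190,310,165,255,6,"pics/c_crate.png");crop(im,305,505,170,270,4,"pics/c_stand.png")
P=cloud("top",np.load("pics/top0d.npy"))
for uv in[(203,204),(255,180),(360,220),(430,220),(394,220),(472,220),(250,290)]:print(uv,P[uv[1],uv[0]].round(3))
E
```

```text
(203, 204) [ 0.536  0.186 -0.001]
(255, 180) [0.603 0.068 0.005]
(360, 220) [ 0.524 -0.188  0.017]
(430, 220) [ 0.535 -0.349  0.027]
(394, 220) [ 0.528 -0.265  0.028]
(472, 220) [ 0.536 -0.436  0.059]
(250, 290) [0.344 0.052 0.001]
```

View pics/c_crate.png

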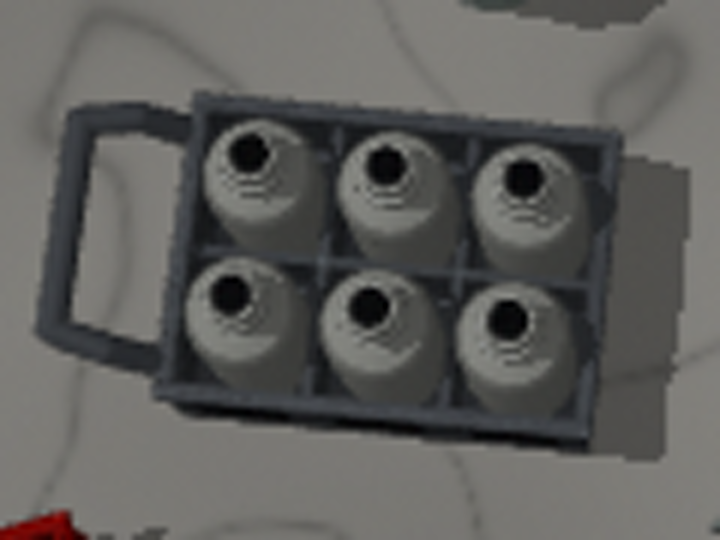

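View pics/c_stand.png

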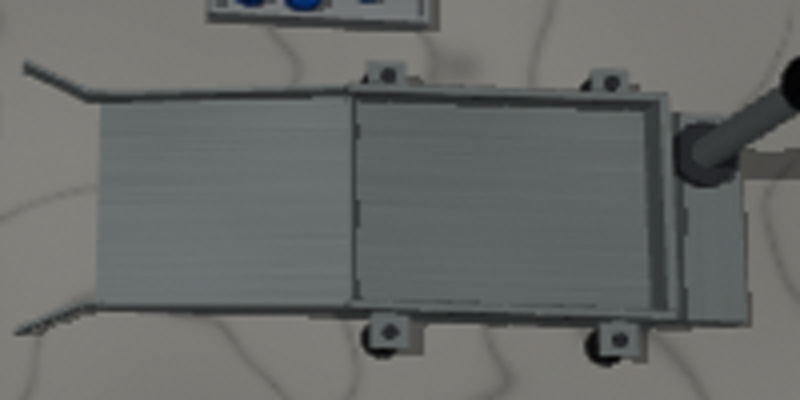

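```bash
python3 - <<'E'
from h import *
f=lambda x,y,s,u,v,z:ray("top",(x+.5)/s-.5+u,(y+.5)/s-.5+v,z)
C=[f(x,y,6,190,165,.055) for x,y in[(197,93),(621,130),(588,437),(156,396)]]
for a in range(4):print(C[a].round(4),np.linalg.norm(C[a]-C[a-1]).round(4))
c=np.mean(C,0);d=(C[1]-C[0]+C[2]-C[3])[:2];print("crate c",c.round(4),"heading",np.degrees(np.arctan2(d[1],d[0])))
H=[f(x,y,6,190,165,.074) for x,y in[(80,115),(50,328)]];print("handle",np.round(H,4),np.mean(H,0))
u=d/np.linalg.norm(d);print("handle pred",c[:2]-u*.12)
S=dict(footT=(100,98,0),footB=(97,303,0),lipT=(354,98,.036),lipB=(356,300,.036),esT=(660,98,.058),esB=(668,312,.058),wTa=(358,97,.052),wTb=(655,102,.052),wBa=(358,303,.052),wBb=(655,311,.052))
W={k:f(x,y,4,305,170,z) for k,(x,y,z) in S.items()}
for k in W:print(k,W[k].round(4))
P=cloud("top",np.load("pics/top0d.npy"))
for x,y in[(100,200),(220,200),(300,200),(345,200),(353,200),(375,200),(600,200),(658,200),(662,200)]:
  print(x,P[round((y+.5)/4-.5+170),round((x+.5)/4-.5+305)].round(4))
# handle from depth
m=(P[...,2]>.06)&(P[...,2]<.085)&(P[...,1]>.1)&(P[...,1]<.2)&(P[...,0]>.48)
print(m.sum());q=P[m];print(q.min(0),q.max(0))
E
```

```text
[0.5836 0.136  0.055 ] 0.1181
[ 0.5824 -0.0272  0.055 ] 0.1632
[ 0.4633 -0.0253  0.055 ] 0.1191
[0.4654 0.1373 0.055 ] 0.1626
crate c [0.5237 0.0552 0.055 ] heading -90.58254757656293
handle [[0.5664 0.1753 0.074 ]
 [0.4845 0.1759 0.074 ]] [0.52548002 0.17557465 0.074     ]
handle pred [0.52489807 0.17517389]
footT [ 0.5845 -0.1136  0.    ]
footB [ 0.4612 -0.1207  0.    ]
lipT [ 0.5877 -0.2596  0.036 ]
lipB [ 0.4697 -0.2658  0.036 ]
esT [ 0.5963 -0.43    0.058 ]
esB [ 0.4737 -0.4356  0.058 ]
wTa [ 0.5843 -0.2594  0.052 ]
wTb [ 0.5953 -0.429   0.052 ]
wBa [ 0.4655 -0.2645  0.052 ]
wBb [ 0.4747 -0.4302  0.052 ]
100 [ 0.5206 -0.1188  0.0055]
220 [ 0.524  -0.1881  0.0175]
300 [ 0.5246 -0.2326  0.0333]
345 [ 0.5264 -0.2576  0.0344]
353 [ 0.5278 -0.263   0.0295]
375 [ 0.5286 -0.2744  0.0301]
600 [ 0.5399 -0.406   0.0281]
658 [ 0.5379 -0.4318  0.0492]
662 [ 0.5357 -0.4307  0.0603]
499
[0.48006559 0.10004996 0.06041397] [0.58048578 0.18167738 0.08413497]
```

```bash
python3 -m crank '[[0,0,-0.125,0.061],[0,0,-0.125,0.061],[0,0,-0.125,0.061],[0,0,-0.125,0.061],[0.1,-0.21,0,0],[0.1,-0.21,0,0],[0.1,-0.21,0,0],[0.1,-0.21,0,0],[0.1,-0.21,0,0],[0.1,-0.21,0,0]]' 0.277
```

```text
time: 1.35
tool_pos: [0.3339, -0.2462, 0.313]
ee_rot: [-3.141, 0.0, 0.031]
wrist_force: [0.3, -0.2, 0.4]
width: 0.0339
```

```bash
python3 -m crank '[[0.113,-0.23,0,0],[0.113,-0.23,0,0],[0.113,-0.23,0,0],[0.113,-0.23,0,0],[0.113,-0.23,0,0],[0.113,-0.23,0,0],[0.113,-0.23,0,0],[0.113,-0.23,0,0],[0.113,-0.23,0,0],[0,0,0,0]]'; python3 - <<'E'
from h import *
print(robot.get_obs()["tool_pos"])
im,d=robot.snapshot("side");crop(im,200,360,180,300,5,"pics/s1.png")
im,d=robot.snapshot("top");crop(im,160,340,140,260,4,"pics/t1.png")
E
```

```text
time: 2.6
tool_pos: [0.5241, 0.1751, 0.3111]
ee_rot: [3.141, 0.004, 0.036]
wrist_force: [0.2, -0.2, -0.8]
width: 0.0335
[0.52410085 0.17506299 0.31111606]
```

View pics/s1.png

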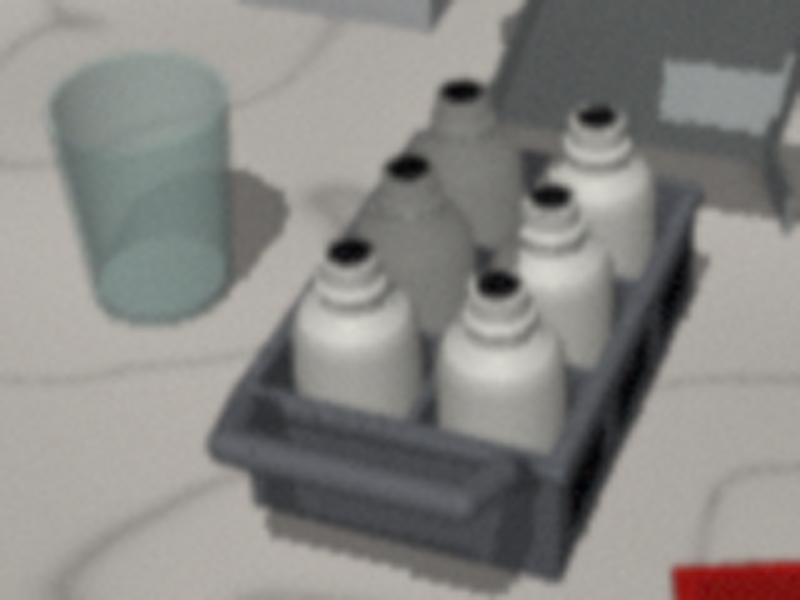

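The side view shows the handle bar from about (245,269) to (296,280) in the full image, with the beaker to its left. I'll check these points against the top view.

```bash
python3 - <<'E'
from h import *
for uv in[(245,268.5),(294,280)]:print(ray("side",*uv,.073))
E
```

```text
[0.56287299 0.17752479 0.073     ]
[0.48069969 0.17726632 0.073     ]
```

```bash
python3 -m crank '[[0,0,0.16,0],[0,0,0.16,0],[0,0,0.16,0],[0,0,0.16,0],[0,0,0.16,0],[0,0,0.16,0],[0,0,0.16,0],[0,0,0.1,0],[0,0,0.08,0],[0,0,0,0]]'
```

```text
time: 3.95
tool_pos: [0.523, 0.1713, 0.0526]
ee_rot: [3.141, 0.002, 0.03]
wrist_force: [0.8, 1.0, 0.3]
width: 0.0339
```

```bash
python3 -m crank '[[0,0,0,0],[0,0,0,0],[0,0,0,0],[0,0.02,0,0],[0,0.025,0,0],[0,0.03,0,0],[0,0.03,0,0],[0,0.03,0,0],[0,0.03,0,0],[0,0.03,0,0]]' 0.617; python3 - <<'E'
from h import *
im,d=robot.snapshot("top");crop(im,180,360,140,260,4,"pics/t2.png")
E
```

```text
time: 5.2
tool_pos: [0.5256, 0.1348, 0.0545]
ee_rot: [-3.139, -0.002, 0.032]
wrist_force: [-0.6, 5.3, 2.4]
width: 0.0179
```

View pics/t2.png

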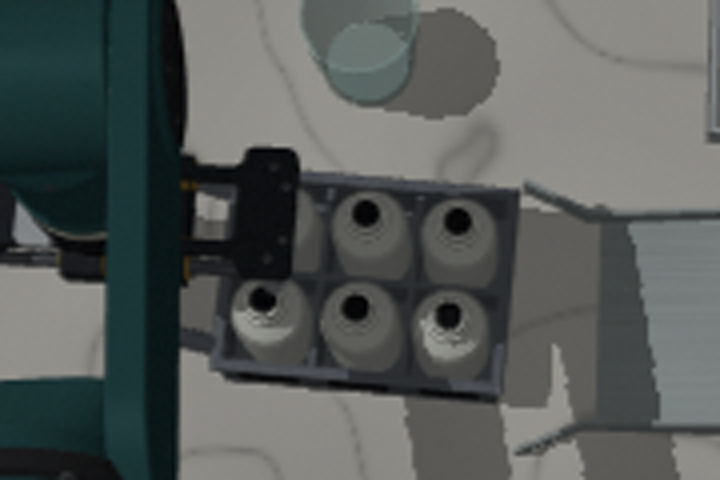

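The crate is moving toward the mouth. Its front rim corners are at (309.7,187.5) and (304.2,239.2), and the guide tips are at about (311,186) and (309,252).

```bash
python3 - <<'E'
from h import *
f=lambda x,y,z:ray("top",x/4+180,y/4+140,z)
A=f(519,190,.055);B=f(497,397,.055);D=f(214,370,.055)
print(A,B,D,"head from side",np.degrees(np.arctan2(*(B-D)[1::-1])),"front",np.degrees(np.arctan2(*(A-B)[1::-1]))-90)
print("front mid",(A+B)/2,"guides",f(527,184,.022),f(518,450,.022),"foot",f(603,222,0),f(597,425,0))
E
```

```text
[ 0.58257874 -0.0655265   0.055     ] [ 0.46226762 -0.06288295  0.055     ] [0.46442113 0.09666562 0.055     ] head from side -90.773304308098 front -91.25873422030084
front mid [ 0.52242318 -0.06420473  0.055     ] guides [ 0.59522149 -0.0695276   0.022     ] [ 0.43790859 -0.07691315  0.022     ] foot [ 0.58136097 -0.11650988  0.        ] [ 0.45921516 -0.1217033   0.        ]
```

```bash
python3 -m crank '[[0,-0.02,0,0],[-0.02,0,0,0],[-0.02,0,0,0],[0,0.02,0,0],[0,0.03,0,0],[0,0.03,0,0],[0,0.03,0,0],[0,0.03,0,0],[0,0.03,0,0],[0,0.03,0,0]]'; python3 - <<'E'
from h import *
im,d=robot.snapshot("top");crop(im,200,400,140,260,4,"pics/t3.png")
E
```

```text
time: 6.5
tool_pos: [0.5179, 0.0978, 0.0535]
ee_rot: [-3.139, 0.001, 0.031]
wrist_force: [-1.1, 6.4, -0.6]
width: 0.0178
```

View pics/t3.png

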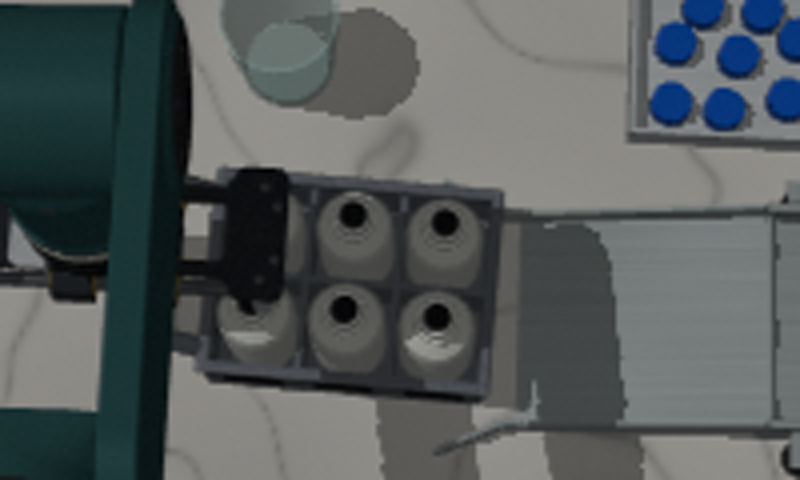

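The crate has turned a little toward the stand's heading. Its nose corners are at (326,187) and (322,239), now between the flared guides and just short of the ramp foot.

```bash
python3 -m crank '[[0,0.025,0,0],[0,0.025,0,0],[0,0.025,0,0],[0,0.025,0,0],[0,0.025,0,0],[0,0.025,0,0],[0,0.025,0,0],[0,0.025,0,0],[0,0.025,0,0],[0,0.025,0,0]]'; python3 - <<'E'
from h import *
im,d=robot.snapshot("top");crop(im,220,420,140,260,4,"pics/t4.png")
E
```

```text
time: 7.8
tool_pos: [0.5197, 0.0476, 0.0535]
ee_rot: [-3.14, 0.0, 0.031]
wrist_force: [-1.2, 5.2, -1.3]
width: 0.0178
```

View pics/t4.png

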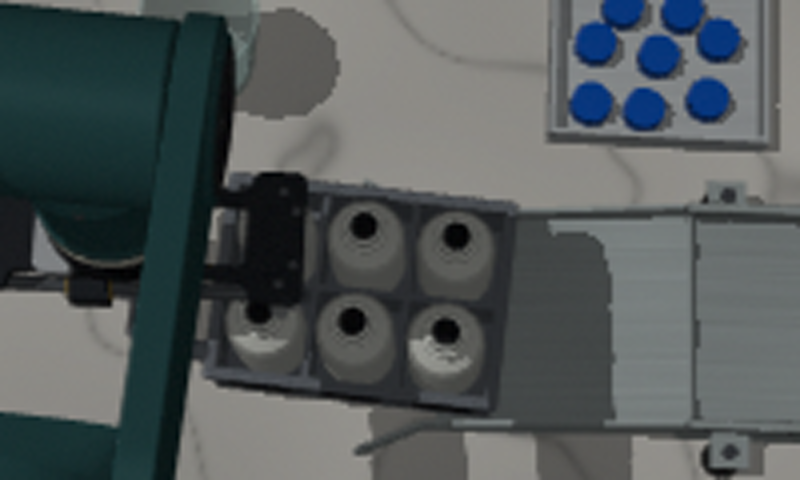

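```bash
python3 -m crank '[[0,-0.02,0,0],[-0.025,0,0,0],[-0.025,0,0,0],[0,0.02,0,0],[0,0.025,0,0],[0,0.025,0,0],[0,0.025,0,0],[0,0.025,0,0],[0,0.025,0,0],[0,0.02,0,0]]'; python3 - <<'E'
from h import *
im,d=robot.snapshot("top");crop(im,230,430,140,260,4,"pics/t5.png")
im,d=robot.snapshot("side");crop(im,210,410,110,260,4,"pics/s5.png")
E
```

```text
time: 9.1
tool_pos: [0.5086, 0.0201, 0.0523]
ee_rot: [-3.137, 0.005, 0.032]
wrist_force: [-2.8, 6.6, -1.5]
width: 0.018
```

View pics/t5.png

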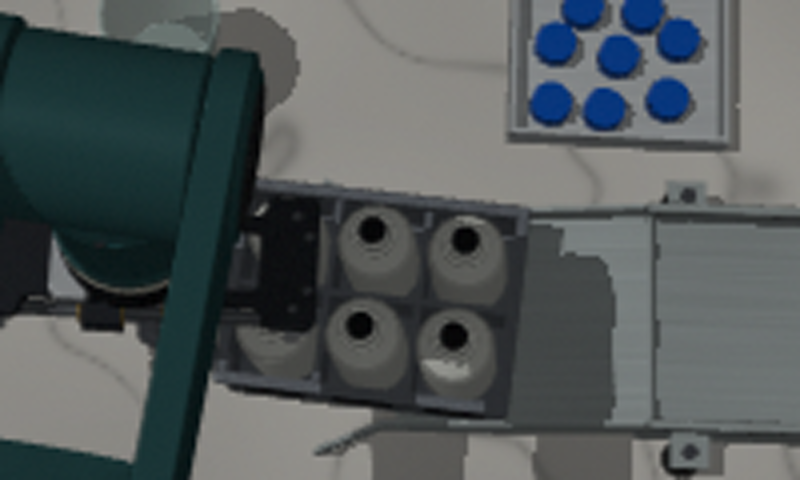

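View pics/s5.png

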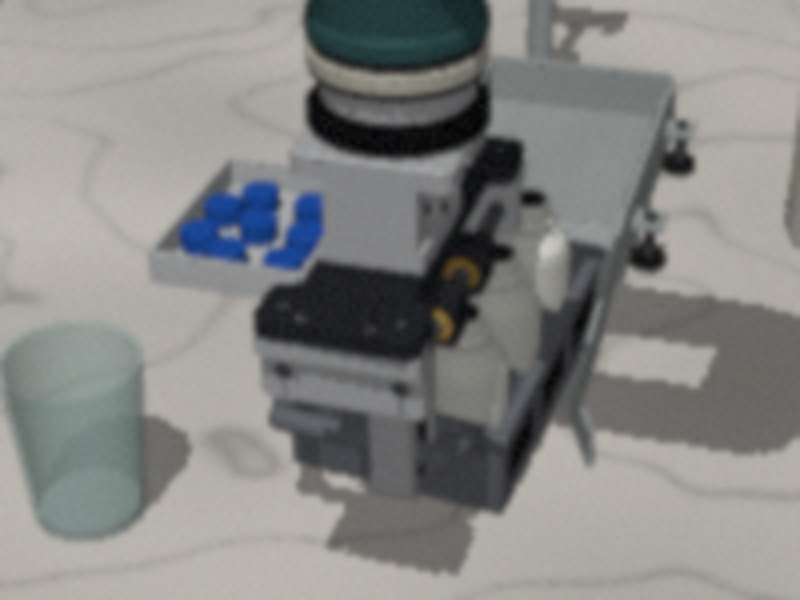

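The crate is inside the channel: its nose corners are at about (361,193) and (357,244), and the bottles are upright. I'll keep pushing.

```bash
python3 -m crank '[[0,0.025,0,0],[0,0.025,0,0],[0,0.025,0,0],[0,0.025,0,0],[0,0.025,0,0],[0,0.025,0,0],[0,0.025,0,0],[0,0.025,0,0],[0,0.025,0,0],[0,0.025,0,0]]'; python3 - <<'E'
from h import *
im,d=robot.snapshot("top");crop(im,250,450,140,260,4,"pics/t6.png")
im,d=robot.snapshot("side");crop(im,210,410,90,240,4,"pics/s6.png")
E
```

```text
time: 10.45
tool_pos: [0.5086, -0.0294, 0.0514]
ee_rot: [-3.136, 0.009, 0.032]
wrist_force: [-5.1, 7.2, -0.7]
width: 0.0184
```

View pics/t6.png

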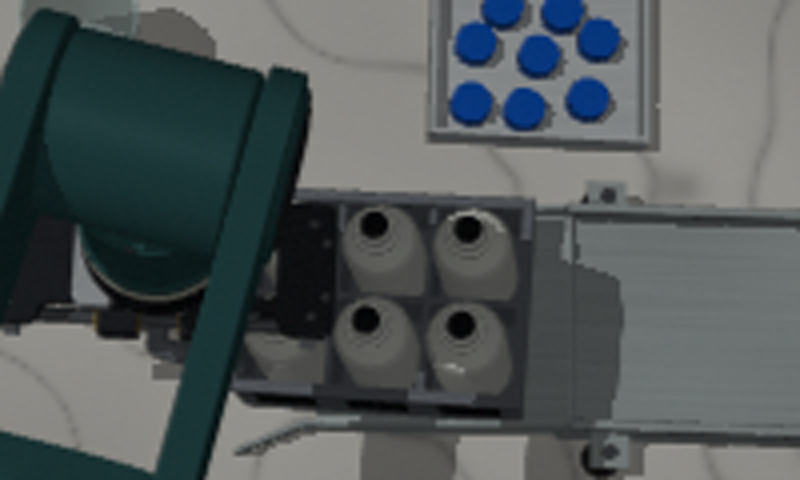

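View pics/s6.png

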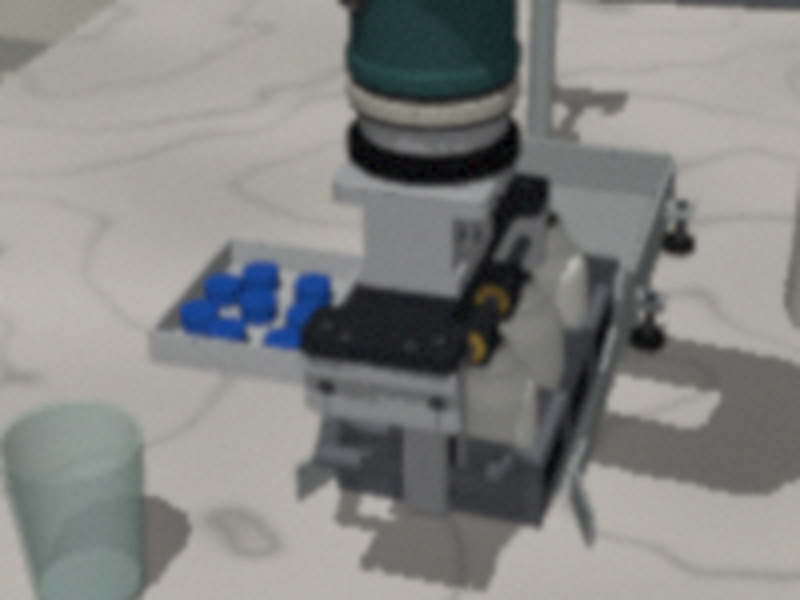

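The crate is now square in the channel and nose-up, with its front corners at about (384,190) and (380,243). I'll re-centre the tool laterally and keep pushing.

```bash
python3 -m crank '[[0,-0.02,0,0],[0.025,0,0,0],[0.02,0,0,0],[0,0.02,0,0],[0,0.025,0,0],[0,0.025,0,0],[0,0.025,0,0],[0,0.025,0,0],[0,0.025,0,0],[0,0.025,0,0]]'; python3 -m crank '[[0,0.025,0,0],[0,0.025,0,0],[0,0.025,-0.003,0],[0,0.025,-0.005,0],[0,0.025,-0.006,0],[0,0.025,-0.006,0],[0,0.02,-0.006,0],[0,0.02,-0.006,0],[0,0.02,-0.006,0],[0,0.02,-0.006,0]]';python3 - <<'E'
from h import *
im,d=robot.snapshot("top");crop(im,270,470,140,260,4,"pics/t7.png")
im,d=robot.snapshot("side");crop(im,220,420,60,210,4,"pics/s7.png")
E
```

```text
time: 11.8
tool_pos: [0.5215, -0.0617, 0.053]
ee_rot: [-3.141, 0.002, 0.031]
wrist_force: [-2.3, 5.0, -1.1]
width: 0.0183
time: 13.05
tool_pos: [0.5232, -0.1069, 0.0624]
ee_rot: [-3.139, 0.001, 0.032]
wrist_force: [-2.2, 7.0, -0.4]
width: 0.0181
```

View pics/t7.png

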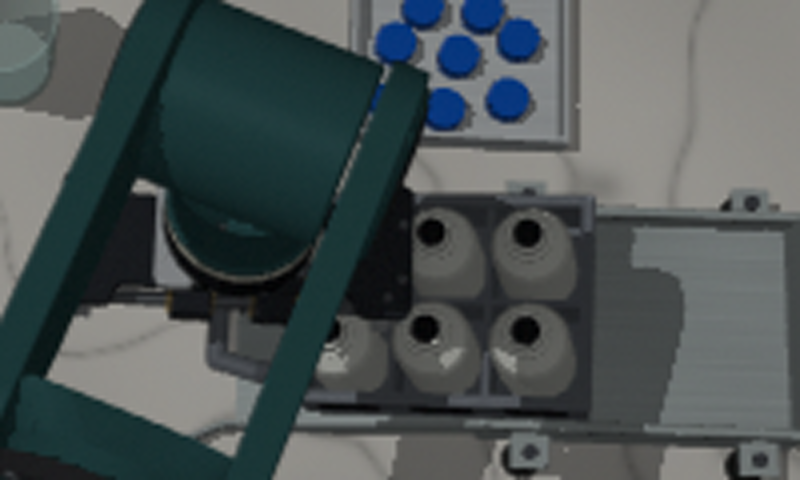

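View pics/s7.png

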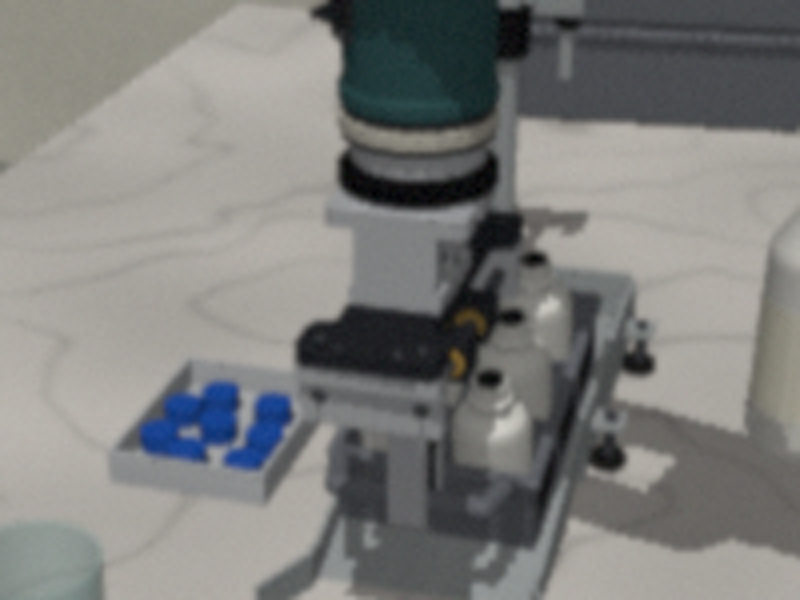

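The tool is centred and the force is about 7 N, so the crate is riding fully on the ramp. Its middle is about 25 mm short of the lip. I'll widen the straddle a little and go slowly over the tip.

```bash
python3 -m crank '[[0,0.02,-0.004,0],[0,0.02,-0.004,0],[0,0.02,-0.004,0],[0,0.015,-0.004,0],[0,0.015,-0.004,0],[0,0.015,-0.004,0],[0,0.015,-0.004,0],[0,0.015,-0.004,0],[0,0,0,0],[0,0,0,0]]' 0.49;python3 - <<'E'
from h import *
im,d=robot.snapshot("side");crop(im,220,420,60,210,4,"pics/s8.png")
E
```

```text
time: 14.4
tool_pos: [0.5241, -0.1335, 0.0692]
ee_rot: [-3.139, 0.001, 0.032]
wrist_force: [-2.7, 7.7, 2.2]
width: 0.0241
```

View pics/s8.png

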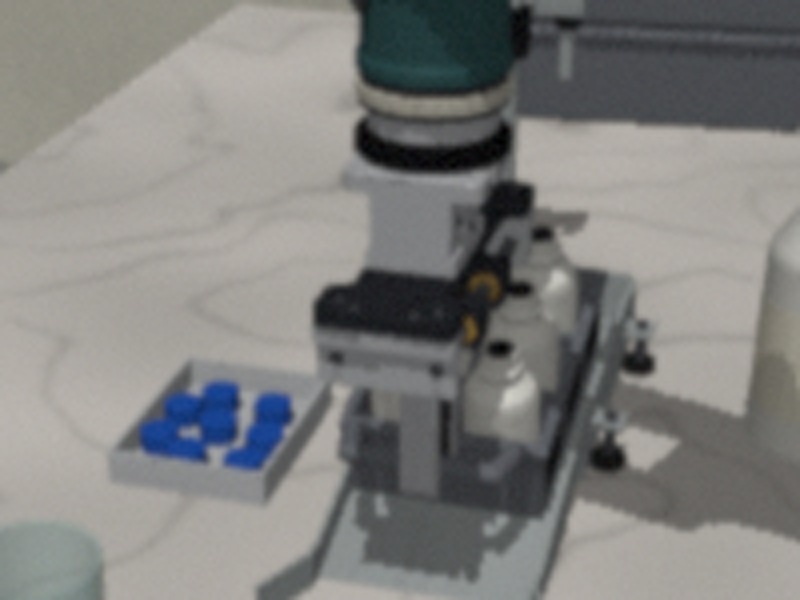

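```bash
python3 -m crank '[[0,0.01,0,0],[0,0.01,0,0],[0,0.01,0,0],[0,0.01,0,0],[0,0.01,0,0],[0,0.01,0,0],[0,0.01,0,0],[0,0.01,0,0],[0,0.01,0,0],[0,0.01,0,0]]';python3 - <<'E'
from h import *
im,d=robot.snapshot("side");crop(im,220,420,60,210,4,"pics/s9.png")
E
```

```text
time: 15.7
tool_pos: [0.5248, -0.1484, 0.0709]
ee_rot: [-3.129, 0.001, 0.033]
wrist_force: [-5.7, 20.1, 13.4]
width: 0.0242
```

View pics/s9.png

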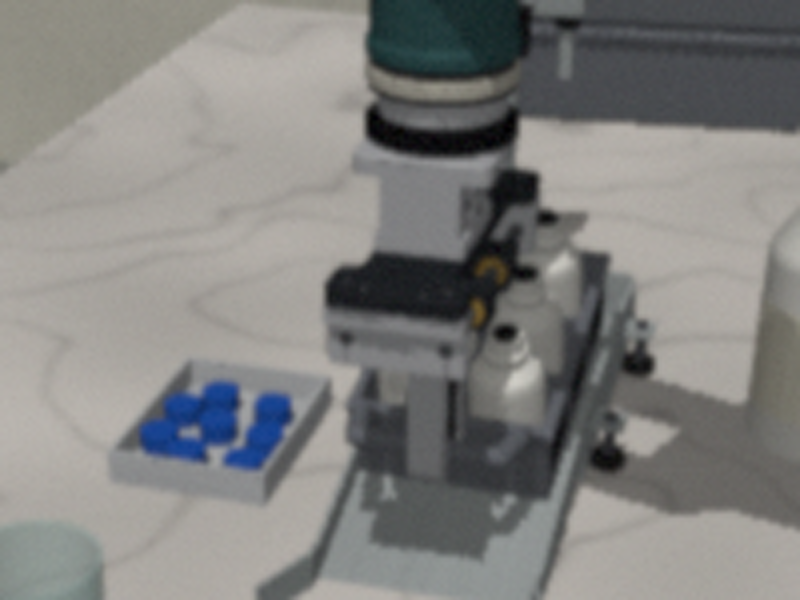

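The push has risen to 20 N with 13 N upward on the tool. Finger friction is holding the rear down, although the crate's middle is past the lip. I'll ease off so it can tip.

```bash
python3 -m crank '[[0,-0.01,0,0],[0,-0.01,0,0],[0,-0.01,0,0],[0,-0.01,0,0],[0,-0.01,0,0],[0,0,0,0],[0,0,0,0],[0,0,0,0],[0,0,0,0],[0,0,0,0]]';python3 - <<'E'
from h import *
im,d=robot.snapshot("side");crop(im,220,420,60,210,4,"pics/s10.png")
E
```

```text
time: 17.0
tool_pos: [0.5249, -0.1447, 0.0687]
ee_rot: [3.141, -0.0, 0.032]
wrist_force: [-0.0, -1.0, -0.1]
width: 0.0238
```

View pics/s10.png

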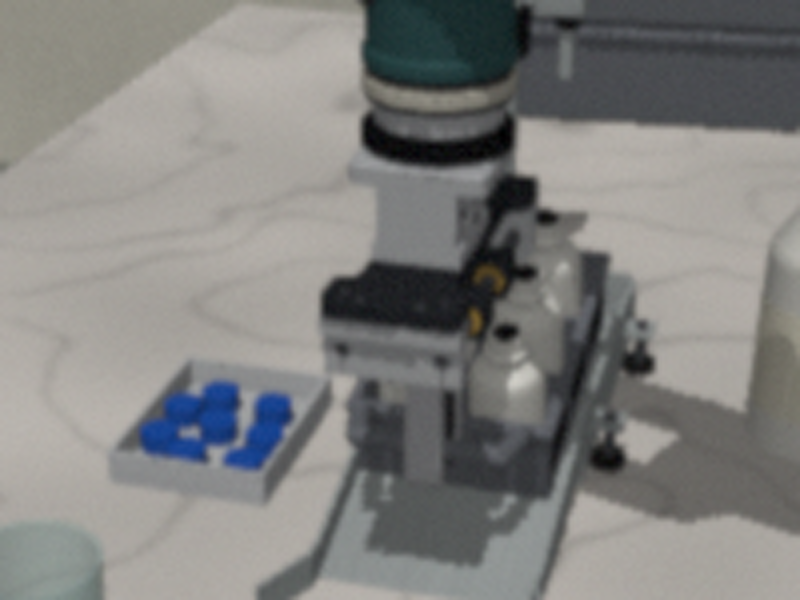

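```bash
python3 - <<'E'
from h import *
im,d=robot.snapshot("top");crop(im,300,500,150,270,4,"pics/t10.png");np.save("pics/t10d.npy",d)
crop(robot.snapshot("side")[0],290,400,80,190,6,"pics/s10b.png")
P=cloud("top",d)
for v in range(196,212,3):
  print([tuple((P[v,u]*1000).round().astype(int)) for u in(400,410,420,424,430)])
E
```

```text
[(np.int64(557), np.int64(-258), np.int64(141)), (np.int64(571), np.int64(-288), np.int64(94)), (np.int64(559), np.int64(-299), np.int64(148)), (np.int64(558), np.int64(-306), np.int64(154)), (np.int64(566), np.int64(-324), np.int64(128))]
[(np.int64(552), np.int64(-259), np.int64(137)), (np.int64(564), np.int64(-288), np.int64(96)), (np.int64(552), np.int64(-298), np.int64(152)), (np.int64(552), np.int64(-306), np.int64(152)), (np.int64(558), np.int64(-323), np.int64(135))]
[(np.int64(547), np.int64(-260), np.int64(131)), (np.int64(558), np.int64(-289), np.int64(93)), (np.int64(547), np.int64(-300), np.int64(145)), (np.int64(548), np.int64(-308), np.int64(144)), (np.int64(551), np.int64(-323), np.int64(134))]
[(np.int64(543), np.int64(-262), np.int64(120)), (np.int64(551), np.int64(-289), np.int64(93)), (np.int64(544), np.int64(-303), np.int64(128)), (np.int64(544), np.int64(-311), np.int64(134)), (np.int64(548), np.int64(-326), np.int64(121))]
[(np.int64(537), np.int64(-263), np.int64(115)), (np.int64(544), np.int64(-289), np.int64(96)), (np.int64(538), np.int64(-304), np.int64(126)), (np.int64(539), np.int64(-312), np.int64(127)), (np.int64(546), np.int64(-331), np.int64(102))]
[(np.int64(535), np.int64(-267), np.int64(95)), (np.int64(537), np.int64(-289), np.int64(95)), (np.int64(535), np.int64(-307), np.int64(114)), (np.int64(537), np.int64(-317), np.int64(109)), (np.int64(547), np.int64(-339), np.int64(68))]
```

View pics/t10.png

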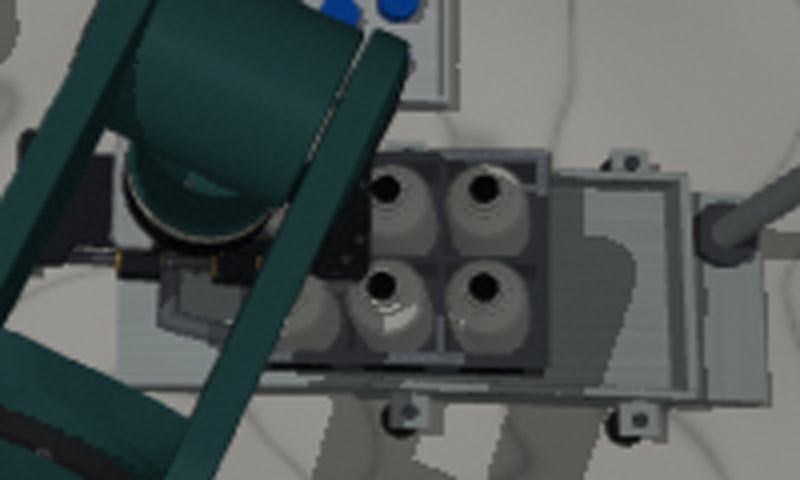

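View pics/s10b.png

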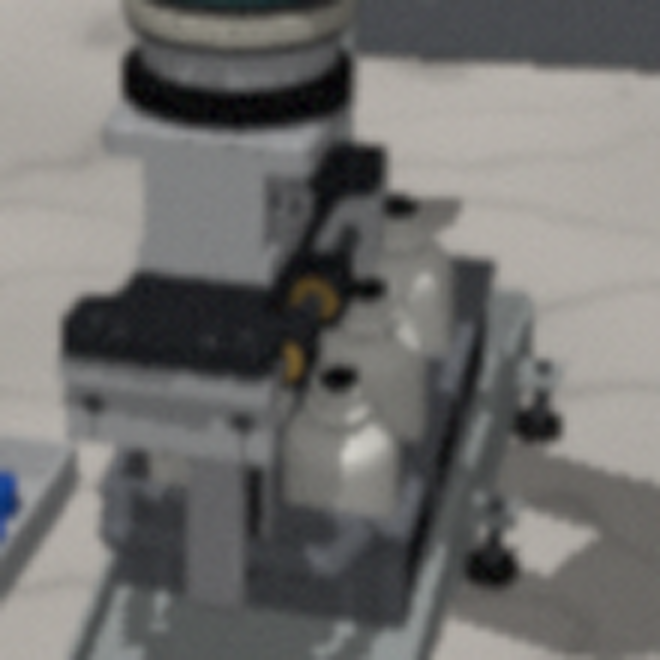

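```bash
python3 - <<'E'
from h import *
for z in(.09,.10,.11):print(z,ray("top",300+550/4,150+155/4,z),ray("top",300+547/4,150+370/4,z))
P=cloud("top",np.load("pics/t10d.npy"))
for v in (192,205,225,240):print(v,[(u,*(P[v,u,1:]*1000).round().astype(int).tolist()) for u in range(428,444,2)])
E
```

```text
0.09 [ 0.5939961  -0.34895774  0.09      ] [ 0.47337928 -0.35020823  0.09      ]
0.1 [ 0.59120284 -0.34654196  0.1       ] [ 0.47166816 -0.34778124  0.1       ]
0.11 [ 0.58840957 -0.34412619  0.11      ] [ 0.46995704 -0.34535425  0.11      ]
192 [(428, -327, 94), (430, -331, 96), (432, -335, 97), (434, -336, 113), (436, -339, 119), (438, -358, 56), (440, -362, 59), (442, -368, 55)]
205 [(428, -319, 134), (430, -326, 121), (432, -344, 62), (434, -337, 113), (436, -340, 118), (438, -366, 26), (440, -372, 24), (442, -377, 23)]
225 [(428, -320, 134), (430, -325, 131), (432, -346, 61), (434, -337, 116), (436, -341, 116), (438, -367, 27), (440, -372, 27), (442, -375, 32)]
240 [(428, -327, 110), (430, -330, 115), (432, -334, 113), (434, -339, 113), (436, -343, 114), (438, -368, 28), (440, -372, 29), (442, -377, 27)]
```

```bash
python3 - <<'E'
from h import *
print(robot.get_obs()["wrist_force"],robot.get_obs()["tool_pos"])
p=robot.camera_params("side");T=p["world_from_camera"]
def plx(u,v,x):
    d=T[:3,:3]@np.array([(u-p["cx"])/p["fx"],(v-p["cy"])/p["fy"],1]);c=T[:3,3];return c+d*(x-c[0])/d[0]
def ply(u,v,y):
    d=T[:3,:3]@np.array([(u-p["cx"])/p["fx"],(v-p["cy"])/p["fy"],1]);c=T[:3,3];return c+d*(y-c[1])/d[1]
# candidates on right rear corner
for y in(-.18,-.19,-.2,-.21):print("heelR",ply(357.2,183.7,y),"rimR",ply(290+417/6,80+500/6,y))
im,d=robot.snapshot("side");P=cloud("side",d)
for u in(325,335,345,352):
  print(u,[(v,*(P[v,u,1:]*1000).round().astype(int).tolist()) for v in range(150,196,3)])
E
```

```text
[-0.29550256  0.4958203  -0.16467986] [ 0.52490964 -0.14467191  0.06869139]
heelR [ 0.46546979 -0.18        0.03641747] rimR [ 0.46313962 -0.18        0.08886885]
heelR [ 0.46752162 -0.19        0.03008391] rimR [ 0.46516168 -0.19        0.08320529]
heelR [ 0.46957345 -0.2         0.02375036] rimR [ 0.46718375 -0.2         0.07754173]
heelR [ 0.47162527 -0.21        0.0174168 ] rimR [ 0.46920581 -0.21        0.07187817]
325 [(150, -67, 170), (153, -65, 165), (156, -64, 159), (159, -119, 121), (162, -120, 114), (165, -118, 108), (168, -121, 99), (171, -119, 93), (174, -121, 84), (177, -121, 77), (180, -119, 71), (183, -188, 19), (186, -179, 16), (189, -170, 14), (192, -163, 11), (195, -151, 11)]
335 [(150, -67, 173), (153, -65, 168), (156, -66, 161), (159, -167, 98), (162, -207, 67), (165, -182, 74), (168, -186, 64), (171, -139, 85), (174, -136, 79), (177, -195, 35), (180, -198, 25), (183, -195, 19), (186, -183, 19), (189, -177, 15), (192, -167, 13), (195, -158, 11)]
345 [(150, -192, 110), (153, -191, 103), (156, -186, 98), (159, -186, 91), (162, -183, 85), (165, -188, 74), (168, -185, 69), (171, -144, 86), (174, -136, 83), (177, -195, 39), (180, -195, 31), (183, -199, 21), (186, -187, 20), (189, -181, 16), (192, -171, 15), (195, -165, 11)]
352 [(150, -209, 103), (153, -198, 101), (156, -197, 95), (159, -192, 90), (162, -196, 80), (165, -197, 72), (168, -172, 79), (171, -171, 72), (174, -189, 54), (177, -194, 43), (180, -197, 33), (183, -198, 25), (186, -193, 20), (189, -185, 17), (192, -179, 13), (195, -166, 14)]
```

The crate's middle is about 15 mm past the lip, with the heel at y≈-0.20 and z≈0.021. At this tilt its centre of mass only just lags behind the lip. I'll lower the fingers while they are free, then push while rising so finger friction helps it tip.

```bash
python3 -m crank '[[0,0,0.05,0],[0,0.02,0,0],[0,0.015,0,0],[0,0.01,-0.012,0],[0,0.01,-0.012,0],[0,0.01,-0.012,0],[0,0.01,-0.012,0],[0,0.01,-0.012,0],[0,0.005,-0.01,0],[0,0,0,0]]';python3 - <<'E'
from h import *
im,d=robot.snapshot("side");crop(im,220,420,60,210,4,"pics/s11.png");P=cloud("side",d)
for u in(345,352):
  print(u,[(v,*(P[v,u,1:]*1000).round().astype(int).tolist()) for v in range(141,196,3)])
E
```

```text
time: 18.45
tool_pos: [0.5247, -0.1593, 0.0732]
ee_rot: [-3.135, 0.002, 0.033]
wrist_force: [-3.3, 8.6, 5.5]
width: 0.024
345 [(141, -207, 124), (144, -207, 116), (147, -207, 109), (150, -198, 106), (153, -197, 100), (156, -199, 91), (159, -198, 84), (162, -193, 79), (165, -147, 99), (168, -198, 61), (171, -197, 54), (174, -199, 45), (177, -200, 36), (180, -209, 22), (183, -200, 20), (186, -191, 18), (189, -181, 16), (192, -172, 14), (195, -165, 11)]
352 [(141, -215, 122), (144, -215, 114), (147, -213, 108), (150, -204, 106), (153, -204, 98), (156, -203, 92), (159, -205, 83), (162, -168, 96), (165, -179, 82), (168, -194, 66), (171, -199, 56), (174, -197, 49), (177, -199, 40), (180, -200, 32), (183, -201, 23), (186, -189, 22), (189, -183, 18), (192, -176, 15), (195, -167, 13)]
```

View pics/s11.png

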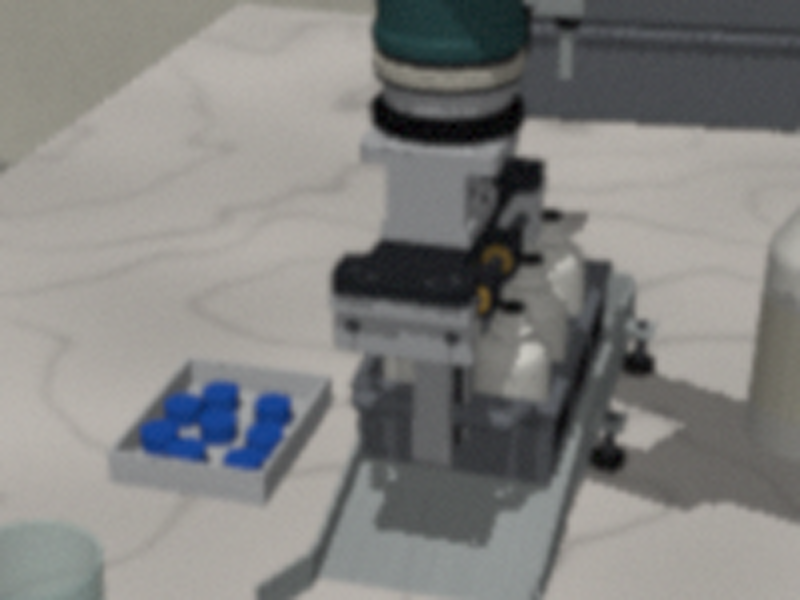

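Tipping has begun: the rear wall is upright, the handle has risen to z≈0.093 and the heel is at about z=0.03. I'll keep pushing with a rising tool.

```bash
python3 -m crank '[[0,0.01,-0.01,0],[0,0.01,-0.01,0],[0,0.01,-0.01,0],[0,0.01,-0.01,0],[0,0.01,-0.01,0],[0,0.01,-0.01,0],[0,0.01,0,0],[0,0.01,0,0],[0,0.01,0,0],[0,0,0,0]]';python3 - <<'E'
from h import *
im,d=robot.snapshot("side");crop(im,220,420,60,210,4,"pics/s12.png");P=cloud("side",d)
for u in(345,352):
  print(u,[(v,*(P[v,u,1:]*1000).round().astype(int).tolist()) for v in range(129,190,3)])
E
```

```text
time: 19.75
tool_pos: [0.5259, -0.1806, 0.0844]
ee_rot: [-3.141, 0.0, 0.031]
wrist_force: [0.5, 3.4, 1.0]
width: 0.0236
345 [(129, -146, 181), (132, -337, 83), (135, -279, 103), (138, -231, 119), (141, -225, 115), (144, -220, 110), (147, -220, 102), (150, -173, 120), (153, -171, 114), (156, -212, 84), (159, -213, 76), (162, -213, 68), (165, -210, 62), (168, -210, 54), (171, -206, 48), (174, -226, 28), (177, -214, 27), (180, -208, 23), (183, -198, 21), (186, -190, 19), (189, -183, 15)]
352 [(129, -241, 138), (132, -235, 134), (135, -233, 128), (138, -233, 120), (141, -227, 116), (144, -223, 111), (147, -219, 105), (150, -185, 116), (153, -177, 113), (156, -201, 93), (159, -213, 79), (162, -211, 72), (165, -212, 64), (168, -211, 56), (171, -210, 49), (174, -208, 42), (177, -221, 26), (180, -210, 25), (183, -201, 22), (186, -193, 20), (189, -186, 16)]
```

View pics/s12.png

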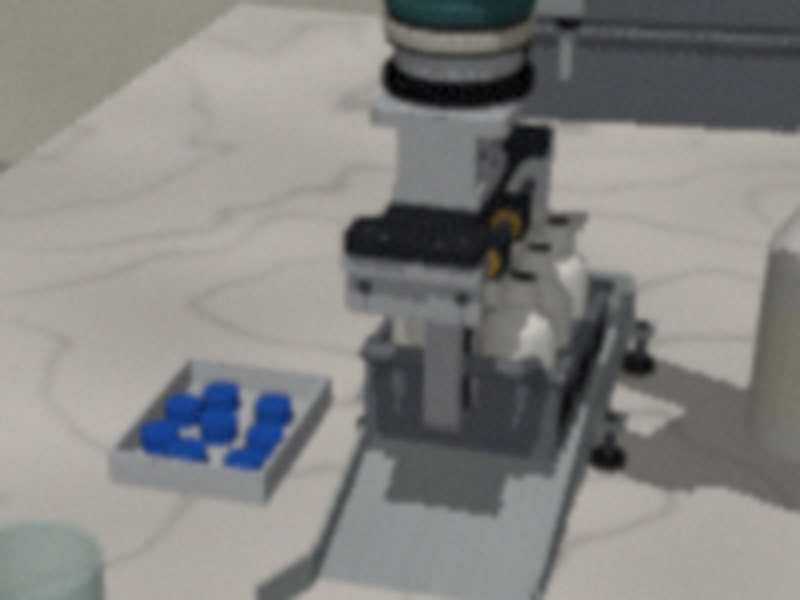

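It has tipped: the nose is in the tray, the heel is at y≈-0.208 and z≈0.043, and the push is only 3 N.

```bash
python3 -m crank '[[0,0.02,0,0],[0,0.02,0,0],[0,0.02,0,0],[0,0.02,0,0],[0,0.02,0,0],[0,0.02,0,0],[0,0.02,0,0],[0,0.02,0,0],[0,0.015,0,0],[0,0.01,0,0]]';python3 - <<'E'
from h import *
im,d=robot.snapshot("side");crop(im,230,430,50,200,4,"pics/s13.png");P=cloud("side",d)
for u in(348,356):
  print(u,[(v,*(P[v,u,1:]*1000).round().astype(int).tolist()) for v in range(126,178,3)])
im,d=robot.snapshot("top");crop(im,310,510,150,270,4,"pics/t13.png")
E
```

```text
time: 21.05
tool_pos: [0.5272, -0.2178, 0.0847]
ee_rot: [3.142, 0.0, 0.031]
wrist_force: [0.4, 3.1, -1.5]
width: 0.024
348 [(126, -373, 84), (129, -320, 100), (132, -270, 116), (135, -262, 112), (138, -256, 107), (141, -254, 101), (144, -206, 118), (147, -209, 109), (150, -246, 82), (153, -248, 73), (156, -246, 66), (159, -246, 58), (162, -247, 50), (165, -245, 43), (168, -247, 34), (171, -237, 31), (174, -227, 29), (177, -219, 26)]
356 [(126, -273, 132), (129, -268, 127), (132, -271, 118), (135, -263, 114), (138, -263, 107), (141, -232, 115), (144, -217, 115), (147, -231, 100), (150, -244, 86), (153, -247, 77), (156, -250, 67), (159, -248, 60), (162, -245, 54), (165, -245, 46), (168, -251, 35), (171, -243, 31), (174, -231, 30), (177, -223, 27)]
```

View pics/s13.png

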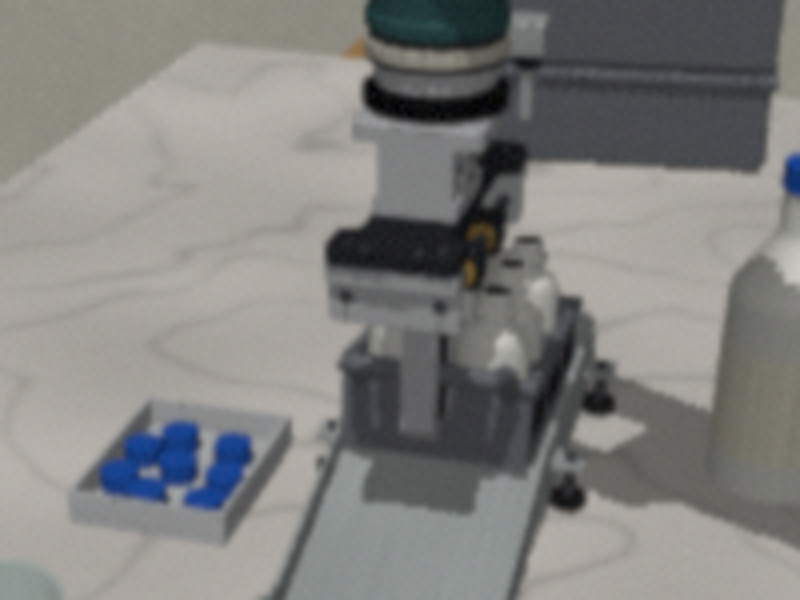

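View pics/t13.png

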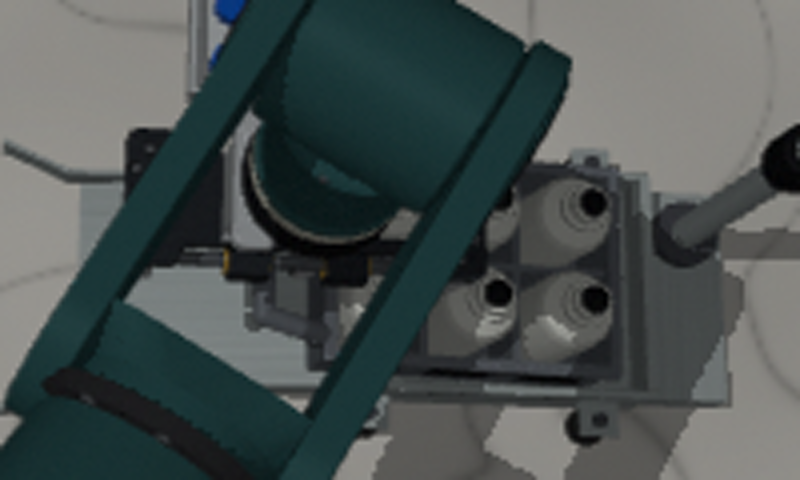

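The heel is at y≈-0.247, about 16 mm short of the lip's far face, and the crate is square. I'll push 20 mm gently and then ease off.

```bash
python3 -m crank '[[0,0.012,0,0],[0,0.012,0,0],[0,0.012,0,0],[0,0.012,0,0],[0,0.012,0,0],[0,0.012,0,0],[0,0.012,0,0],[0,0.008,0,0],[0,0.006,0,0],[0,0,0,0]]';python3 - <<'E'
from h import *
print(robot.get_obs()["wrist_force"])
im,d=robot.snapshot("side");crop(im,230,430,50,200,4,"pics/s14.png");P=cloud("side",d)
for u in(345,352):
  print(u,[(v,*(P[v,u,1:]*1000).round().astype(int).tolist()) for v in range(126,178,3)])
E
```

```text
time: 22.4
tool_pos: [0.5278, -0.2374, 0.0847]
ee_rot: [3.141, -0.0, 0.031]
wrist_force: [0.3, 2.1, -1.7]
width: 0.0239
[ 0.3178806   2.12673335 -1.68003772]
345 [(126, -157, 182), (129, -155, 176), (132, -259, 120), (135, -260, 112), (138, -231, 119), (141, -223, 115), (144, -272, 83), (147, -268, 77), (150, -266, 70), (153, -265, 62), (156, -268, 53), (159, -267, 46), (162, -283, 28), (165, -253, 37), (168, -248, 32), (171, -237, 30), (174, -225, 29), (177, -215, 27)]
352 [(126, -289, 123), (129, -283, 119), (132, -278, 114), (135, -274, 108), (138, -273, 101), (141, -228, 115), (144, -270, 87), (147, -267, 80), (150, -269, 71), (153, -267, 65), (156, -267, 56), (159, -266, 49), (162, -267, 40), (165, -260, 36), (168, -248, 35), (171, -240, 31), (174, -232, 28), (177, -221, 27)]
```

View pics/s14.png

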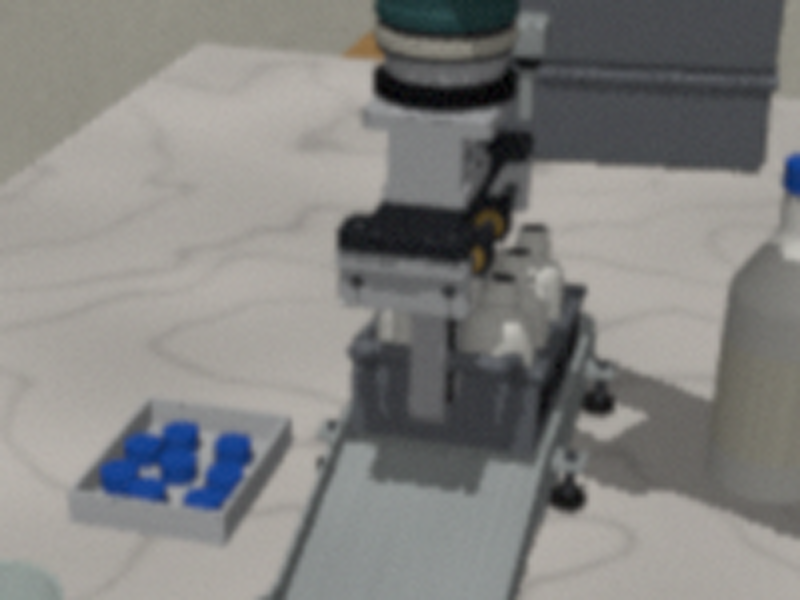

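The heel is at y≈-0.267, past the lip face, but the bar is still at z≈0.11, so the rear is being held up. I'll ease off.

```bash
python3 -m crank '[[0,-0.005,0,0],[0,-0.005,0,0],[0,-0.005,0,0],[0,-0.005,0,0],[0,-0.005,0,0],[0,0,0,0],[0,0,0,0],[0,0,0,0],[0,0,0,0],[0,0,0,0]]';python3 - <<'E'
from h import *
im,d=robot.snapshot("side");crop(im,230,430,50,200,4,"pics/s15.png");P=cloud("side",d)
for u in(345,352):
  print(u,[(v,*(P[v,u,1:]*1000).round().astype(int).tolist()) for v in range(132,178,3)])
E
```

```text
time: 23.7
tool_pos: [0.5276, -0.2322, 0.0847]
ee_rot: [3.142, 0.0, 0.031]
wrist_force: [-0.8, 2.7, -1.1]
width: 0.0238
345 [(132, -342, 81), (135, -286, 99), (138, -280, 95), (141, -280, 87), (144, -227, 106), (147, -219, 103), (150, -267, 70), (153, -266, 62), (156, -265, 55), (159, -266, 46), (162, -265, 38), (165, -254, 36), (168, -246, 33), (171, -235, 31), (174, -229, 26), (177, -216, 26)]
352 [(132, -282, 112), (135, -279, 105), (138, -272, 101), (141, -271, 94), (144, -271, 86), (147, -221, 104), (150, -223, 95), (153, -263, 67), (156, -266, 57), (159, -266, 49), (162, -269, 39), (165, -257, 38), (168, -248, 35), (171, -238, 32), (174, -231, 28), (177, -220, 27)]
```

View pics/s15.png

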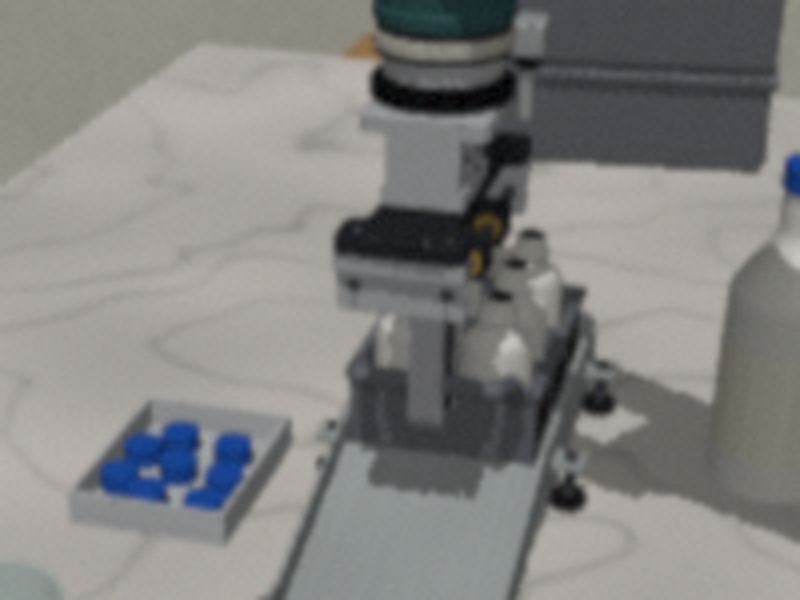

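The rear dropped: the bar centre is now at z≈0.097, which matches the seated height of 70+27 mm. Now I'll draw it back slowly, watching the force.

```bash
python3 -m crank '[[0,-0.005,0,0],[0,-0.005,0,0],[0,-0.005,0,0],[0,-0.005,0,0],[0,-0.005,0,0],[0,0,0,0],[0,0,0,0],[0,0,0,0],[0,0,0,0],[0,0,0,0]]'; python3 -m crank '[[0,-0.005,0,0],[0,-0.005,0,0],[0,-0.005,0,0],[0,-0.005,0,0],[0,-0.005,0,0],[0,0,0,0],[0,0,0,0],[0,0,0,0],[0,0,0,0],[0,0,0,0]]'
```

```text
time: 25.0
tool_pos: [0.5275, -0.2272, 0.0847]
ee_rot: [3.142, 0.0, 0.032]
wrist_force: [-0.1, 0.6, -0.5]
width: 0.0241
time: 26.25
tool_pos: [0.5274, -0.2222, 0.0847]
ee_rot: [3.141, -0.0, 0.032]
wrist_force: [0.8, 0.5, 0.9]
width: 0.024
```

```bash
python3 -m crank '[[0,-0.005,0,0],[0,0,0,0],[0,-0.005,0,0],[0,0,0,0],[0,-0.005,0,0],[0,0,0,0],[0,0,0,0],[0,0,0,0],[0,0,0,0],[0,0,0,0]]'
```

```text
time: 27.5
tool_pos: [0.5273, -0.2193, 0.0847]
ee_rot: [3.141, -0.0, 0.032]
wrist_force: [-0.8, 0.9, -0.7]
width: 0.0238
```

```bash
python3 -m crank '[[0,-0.005,0,0],[0,0,0,0],[0,-0.005,0,0],[0,0,0,0],[0,-0.005,0,0],[0,0,0,0],[0,0,0,0],[0,0,0,0],[0,0,0,0],[0,0,0,0]]'
```

```text
time: 28.75
tool_pos: [0.5271, -0.2166, 0.0847]
ee_rot: [3.141, 0.0, 0.031]
wrist_force: [-0.2, -4.9, -1.8]
width: 0.0241
```

```bash
python3 -m crank '[[0,-0.005,0,0],[0,0,0,0],[0,0,0,0],[0,0,0,0],[0,-0.005,0,0],[0,0,0,0],[0,0,0,0],[0,0,0,0],[0,0,0,0],[0,0,0,0]]'
```

```text
time: 30.0
tool_pos: [0.5267, -0.2159, 0.0846]
ee_rot: [3.139, 0.001, 0.031]
wrist_force: [-0.9, -8.2, -1.0]
width: 0.024
```

```bash
python3 -m crank '[[0,-0.005,0,0],[0,0,0,0],[0,0,0,0],[0,-0.005,0,0],[0,0,0,0],[0,0,0,0],[0,0,0,0],[0,0,0,0],[0,0,0,0],[0,0,0,0]]'
```

```text
time: 31.25
tool_pos: [0.5266, -0.2145, 0.0839]
ee_rot: [3.138, 0.001, 0.031]
wrist_force: [-0.1, -10.4, -4.9]
width: 0.0241
```

The force is now 10.4 N with 4.9 N downward on the tool, and the tool moved 1.4 mm back and 0.7 mm down. That ratio means the crate is starting to tip nose-up about the heel, by roughly 0.02 rad. I'll ease off, centre on the bar and pinch it, so the gripper can hold the handle's height while pulling.

```bash
python3 -m crank '[[0,0.0125,0,0],[0,0.0125,0,0],[0,0.0125,0,0],[0,0.01,0,0],[0,0,0,0],[0,0,0,0],[0,0,0,0],[0,0,0,0],[0,0,0,0],[0,0,0,0]]';python3 - <<'E'
from h import *
im,d=robot.snapshot("side");crop(im,230,430,50,200,4,"pics/s16.png");P=cloud("side",d)
for u in(345,352):
  print(u,[(v,*(P[v,u,1:]*1000).round().astype(int).tolist()) for v in range(132,178,3)])
im,d=robot.snapshot("top");crop(im,310,510,150,270,4,"pics/t16.png")
E
```

```text
time: 32.5
tool_pos: [0.5273, -0.2217, 0.0847]
ee_rot: [3.142, -0.0, 0.032]
wrist_force: [-0.5, -0.2, -0.2]
width: 0.024
345 [(132, -365, 69), (135, -365, 61), (138, -277, 96), (141, -274, 90), (144, -273, 82), (147, -220, 102), (150, -218, 96), (153, -258, 66), (156, -263, 56), (159, -260, 49), (162, -261, 41), (165, -256, 35), (168, -247, 32), (171, -235, 31), (174, -225, 29), (177, -217, 26)]
352 [(132, -278, 113), (135, -277, 107), (138, -269, 103), (141, -266, 97), (144, -267, 88), (147, -222, 103), (150, -218, 98), (153, -264, 66), (156, -263, 59), (159, -263, 51), (162, -261, 44), (165, -259, 36), (168, -248, 35), (171, -239, 32), (174, -231, 29), (177, -221, 26)]
```

View pics/t16.png

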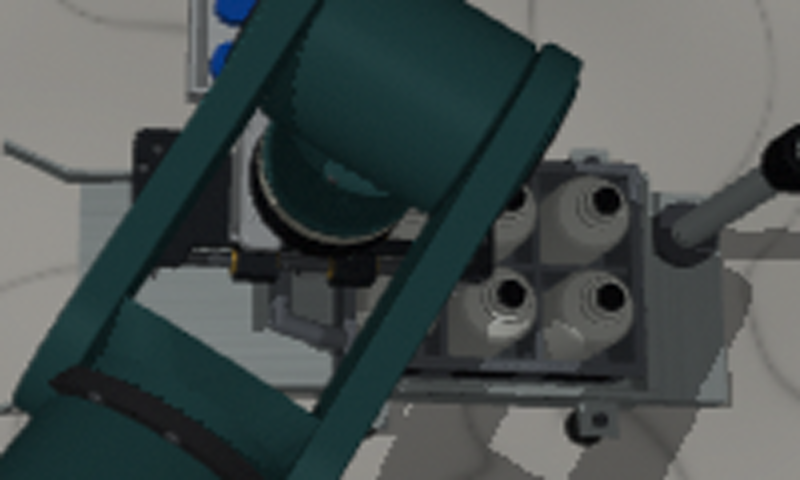

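View pics/s16.png

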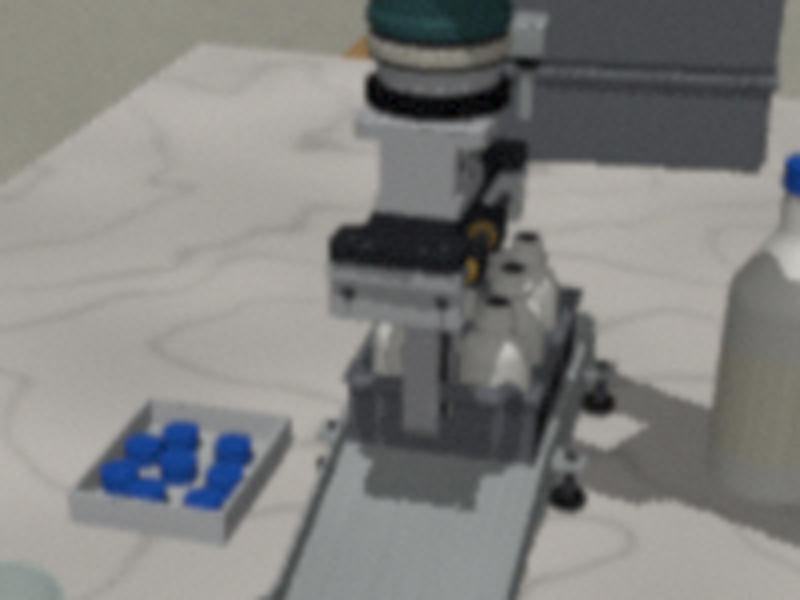

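The crate is seated flat: the rear wall is at y≈-0.262, the lip face is at -0.263, and the bar is at 0.097. Pinching the bar.

```bash
python3 -m crank '[[0,0,0,0],[0,0,0,0],[0,0,0,0],[0,0,0,0],[0,0,0,0],[0,0,0,0],[0,0,0,0],[0,0,0,0],[0,0,0,0],[0,0,0,0]]' 1
```

```text
time: 33.85
tool_pos: [0.5274, -0.2222, 0.0847]
ee_rot: [3.141, -0.0, 0.031]
wrist_force: [0.1, -4.6, -1.4]
width: 0.0112
```

```bash
python3 -m crank '[[0,-0.005,0,0],[0,0,0,0],[0,0,0,0],[0,0,0,0],[0,-0.005,-0.002,0],[0,0,0,0],[0,0,0,0],[0,0,0,0],[0,0,0,0],[0,0,0,0]]'
```

```text
time: 35.1
tool_pos: [0.5273, -0.222, 0.0846]
ee_rot: [3.137, -0.0, 0.031]
wrist_force: [2.6, -9.2, -4.7]
width: 0.0114
```

```bash
python3 -m crank '[[0,-0.005,-0.002,0],[0,0,0,0],[0,0,0,0],[0,0,0,0],[0,-0.005,0,0],[0,0,0,0],[0,0,0,0],[0,0,0,0],[0,0,0,0],[0,0,0,0]]'
```

```text
time: 36.35
tool_pos: [0.5273, -0.2212, 0.0842]
ee_rot: [3.135, -0.0, 0.03]
wrist_force: [2.9, -12.6, -8.5]
width: 0.0109
```

```bash
python3 -m crank '[[0,-0.005,-0.002,0],[0,0,0,0],[0,0,0,0],[0,0,0,0],[0,-0.005,0,0],[0,0,0,0],[0,0,0,0],[0,0,0,0],[0,0,0,0],[0,0,0,0]]'
```

```text
time: 37.6
tool_pos: [0.5271, -0.2205, 0.0838]
ee_rot: [3.133, 0.0, 0.03]
wrist_force: [4.3, -16.0, -12.6]
width: 0.0111
```

Pull is 16 N. I'll check the crate's tilt against the earlier seated picture by the image shift at the front and rear of the crate.

```bash
python3 - <<'E'
from h import *
im,d=robot.snapshot("side");crop(im,230,430,50,200,4,"pics/s17.png")
a=cv2.imread("pics/s16.png",0).astype(np.float32);b=cv2.imread("pics/s17.png",0).astype(np.float32)
for n,(x0,x1,y0,y1) in dict(nosewallright=(545,590,280,330),frontbottle=(515,555,228,262),rearrim=(450,540,365,460),handleL=(340,385,345,400),tray=(60,300,400,540),cap=(780,800,150,200)).items():
    print(n,np.round(np.array(cv2.phaseCorrelate(a[y0:y1,x0:x1].copy(),b[y0:y1,x0:x1].copy(),cv2.createHanningWindow((x1-x0,y1-y0),cv2.CV_32F))[0])/4,2))
print(robot.get_obs()["wrist_force"],robot.get_obs()["tool_pos"])
# expected shift for nose-up .02 about heel
h=np.array([.527,-.2627,.027]);u=np.array([.045,-.999,0])
for nm,x,z in(("nose rim",.16,.055),("front bottle",.13,.1),("rear rim",0,.055),("handle",-.04,.07)):
    for t in(.02,):
        p0=h+u*x+[0,0,z];c,s=np.cos(t),np.sin(t);p1=h+u*(x*c-z*s)+[0,0,x*s+z*c]
        print(nm,(proj("side",p1)-proj("side",p0)).round(2))
E
```

```text
nosewallright [ 0.11 -0.04]
frontbottle [ 0.01 -0.06]
rearrim [-0.05  0.06]
handleL [0.14 0.07]
tray [-0.02 -0.  ]
cap [-0.   -0.04]
[  5.04865564 -15.98666194 -12.68933093] [ 0.52710311 -0.22047072  0.0838336 ]
nose rim [-0.03 -0.95]
front bottle [-0.11 -0.67]
rear rim [-0.1   0.21]
handle [-0.15  0.59]
```

View pics/s17.png

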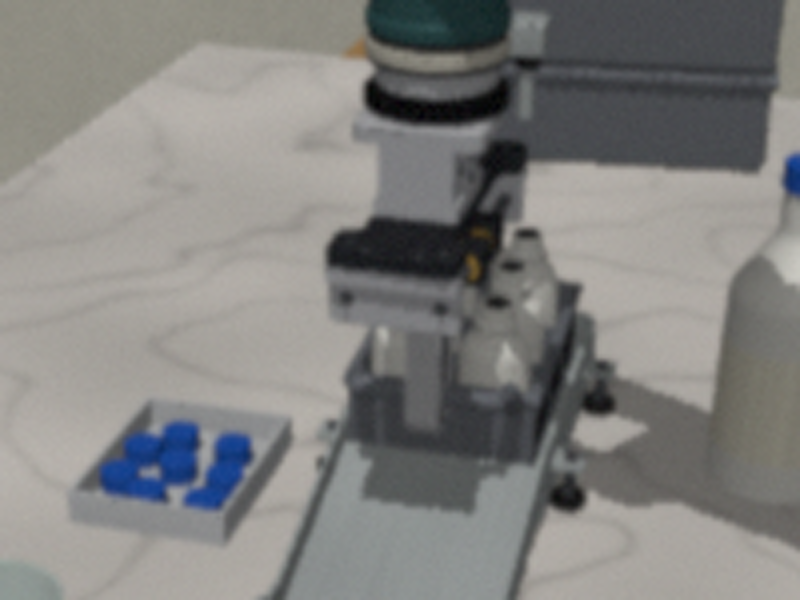

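The nose moved less than 0.1 px, against about 0.95 px for 0.02 rad, so the crate is still flat. The lip must be carrying 10–14 N. I'll add half a millimetre of pull, hold, and then ease off.

```bash
python3 -m crank '[[0,-0.003,0,0],[0,0,0,0],[0,0,0,0],[0,0,0,0],[0,0,0,0],[0,0,0,0],[0,0,0,0],[0,0,0,0],[0,0,0,0],[0,0,0,0]]'; python3 -m crank '[[0,0.005,0,0],[0,0.005,0.002,0],[0,0.005,0.002,0],[0,0.005,0.002,0],[0,0.005,0,0],[0,0.003,0,0],[0,0,0,0],[0,0,0,0],[0,0,0,0],[0,0,0,0]]'
```

```text
time: 38.9
tool_pos: [0.5271, -0.2202, 0.0837]
ee_rot: [3.132, 0.0, 0.03]
wrist_force: [4.6, -16.8, -12.2]
width: 0.0113
time: 40.15
tool_pos: [0.5273, -0.2221, 0.0847]
ee_rot: [3.139, -0.0, 0.031]
wrist_force: [0.9, -7.7, -2.1]
width: 0.011
```

```bash
python3 -m crank '[[0,0.005,0,0],[0,0.004,0,0],[0,0,0,0],[0,0,0,0],[0,0,0,0],[0,0,0,0],[0,0,0,0],[0,0,0,0],[0,0,0,0],[0,0,0,0]]'; python3 -m crank '[[0,0,0,0],[0,0,0,0],[0,0,0,0],[0,0,0,0],[0,0,0,0],[0,0,0,0],[0,0,0,0],[0,0,0,0],[0,0,0,0],[0,0,0,0]]' 0.3
```

```text
time: 41.4
tool_pos: [0.5273, -0.2222, 0.0847]
ee_rot: [-3.141, 0.0, 0.032]
wrist_force: [-0.8, -0.1, 0.4]
width: 0.0109
time: 42.65
tool_pos: [0.5274, -0.2225, 0.0847]
ee_rot: [3.141, 0.0, 0.032]
wrist_force: [0.1, 0.4, -0.2]
width: 0.0332
```

```bash
python3 -m crank '[[0,0,-0.03,0],[0,0,-0.05,0],[0,0,-0.1,0],[0,0,-0.15,0],[0,0,-0.2,0],[0,0,-0.2,0],[0,0,-0.2,0],[0,-0.25,0,0],[0,-0.25,0,0],[0,-0.25,0,0]]';python3 -m crank '[[0,-0.25,0,0],[0,-0.25,0,0],[0,-0.25,0,0],[0,-0.25,0,0],[0,0,0,0],[0,0,0,0],[0,0,0,0],[0,0,0,0],[0,0,0,0],[0,0,0,0]]';python3 - <<'E'
from h import *
im,d=robot.snapshot("top");crop(im,310,510,150,270,4,"pics/t18.png")
P=cloud("top",d)
for v in(205,222):print(v,[(u,*(P[v,u,1:]*1000).round().astype(int).tolist()) for u in range(378,400,2)])
im,d=robot.snapshot("side");crop(im,230,430,50,200,4,"pics/s18.png")
print(robot.get_obs()["wrist_force"])
E
```

```text
time: 43.9
tool_pos: [0.5226, -0.0713, 0.2719]
ee_rot: [3.141, -0.002, 0.031]
wrist_force: [0.0, 0.2, -0.4]
width: 0.033
time: 45.15
tool_pos: [0.5164, 0.1269, 0.2706]
ee_rot: [3.141, 0.0, 0.031]
wrist_force: [0.4, -0.3, -0.5]
width: 0.0326
205 [(378, -217, 103), (380, -222, 103), (382, -227, 99), (384, -240, 34), (386, -244, 35), (388, -249, 37), (390, -253, 37), (392, -258, 39), (394, -261, 48), (396, -259, 86), (398, -264, 83)]
222 [(378, -219, 104), (380, -224, 102), (382, -228, 100), (384, -242, 34), (386, -246, 40), (388, -250, 38), (390, -255, 36), (392, -260, 36), (394, -262, 49), (396, -261, 86), (398, -266, 82)]
[ 0.95341038 -0.0337134  -0.35259668]
```

View pics/t18.png

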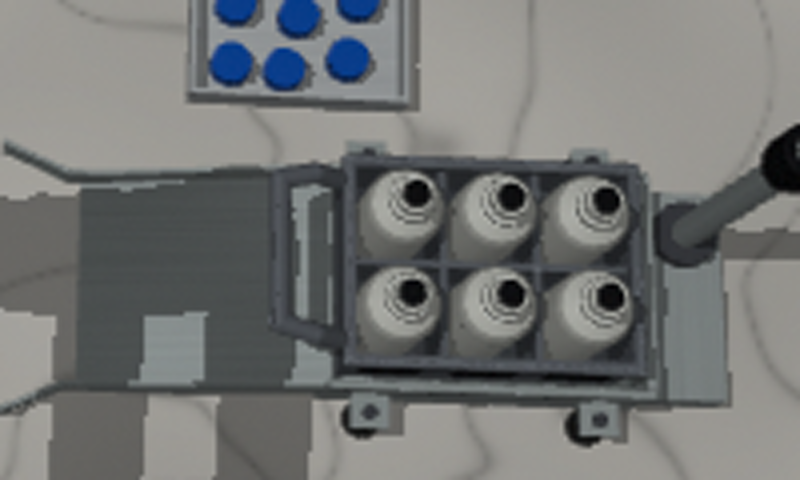

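View pics/s18.png

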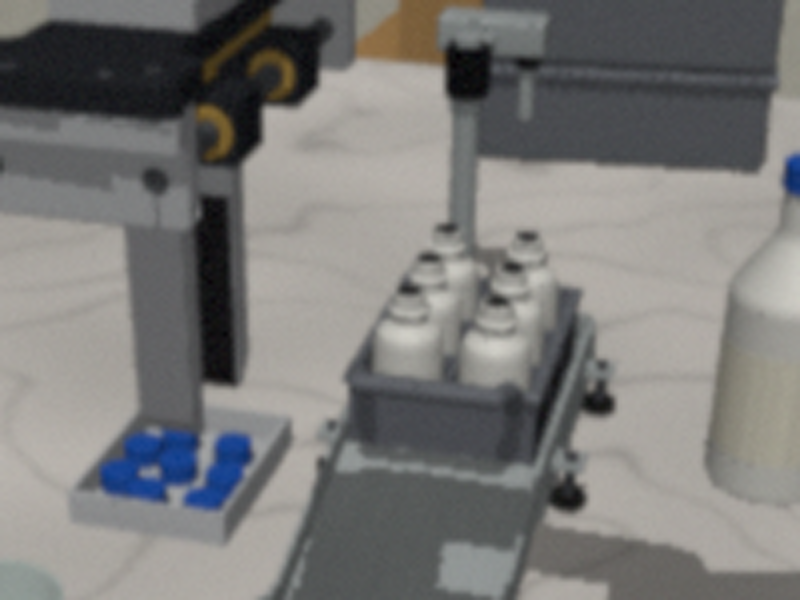

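The top view shows all six bottles in their cells and the crate between the lip and the end stop, with rim corners at about (397,189), (470,192), (471,243) and (394,240). One last numeric check before handing in.

```bash
python3 - <<'E'
from h import *
f=lambda x,y:ray("top",(x+.5)/4-.5+310,(y+.5)/4-.5+150,.082)
C=[f(*p) for p in[(350,157),(642,170),(643,372),(338,360)]]
d=C[1]-C[0]+C[2]-C[3];print(np.round(C,4),np.degrees(np.arctan2(d[1],d[0])),"rear mid",(C[0]+C[3])/2)
im,dd=robot.snapshot("top");P=cloud("top",dd)
for u in(397,468,469,470):print(u,[(P[v,u]*1000).round().astype(int).tolist() for v in(200,215,230)])
print(robot.close_job())
E
```

```text
[[ 0.5885 -0.2609  0.082 ]
 [ 0.5944 -0.4237  0.082 ]
 [ 0.4805 -0.4253  0.082 ]
 [ 0.4734 -0.2591  0.082 ]] -87.72557840531323 rear mid [ 0.53095089 -0.26000032  0.082     ]
397 [[563, -262, 81], [528, -263, 84], [496, -265, 78]]
468 [[576, -420, 81], [542, -419, 83], [509, -421, 78]]
469 [[576, -421, 83], [542, -422, 83], [508, -422, 82]]
470 [[581, -429, 63], [542, -424, 82], [508, -423, 85]]
the job is handed in; nothing more can be done
None
```

I loaded the crate and handed the job in at about 45 s of the 69 s allowed; no verdict was reported.

**What I did**
- I slid the crate by its handle through the guides and up the ramp. It tipped over the lip, and easing the push let the rear drop into the tray.
- The first straddled pull began to tilt the crate nose-up at about 10 N. I eased off, pinched the handle bar, and drew the crate back to 16–17 N of pull.
- Allowing 2–6 N for sliding, that puts about 11–15 N on the lip. I then eased to near zero, opened the fingers and withdrew.

**Last checks**
- **Flat:** the crate's rim is at z ≈ 82 mm at both the front and rear, which matches lying flat on the tray floor.
- **Position:** the rear wall is at the lip face, to within the 2–3 mm I could measure.
- **Square:** its heading is about -87.7°, against roughly -87.5° ± 0.5° for the stand.
- **Surroundings:** all six bottles stand in their cells. I saw no sign that the big bottle or cap tray had moved. I did not re-check the beaker at the end. The wrist force after withdrawing was about zero.

**What disagreed or is uncertain**
- **Jam at the lip:** the push rose briefly to 20 N as the crate went over, because finger friction held the rear down. I freed it by raising the tool while pushing.
- **Tilt while pulling:** the drift of the tool suggested about 0.02 rad, but the camera comparison showed almost none.
- **Lip force:** I inferred it from the wrist reading and did not measure it at the lip.

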